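# Brush out the beaker in its holder

## Task

Take the bottle brush by its handle out of its pot and scrub the inside of the glass beaker that stands in the low holder: push the brush down to the bottom, draw it up until the bristles come to the beaker's rim, and push it down to the bottom a second time. Then lift it out, stand it upright in its pot again and let go. Leave the beaker standing in its holder and do not disturb the tub of screws.

Things in the scene. Friction and masses are not known exactly. Their poses are not given: they have to be found in the camera images.
- brush: loose bottle brush, 175 mm long, standing upright with its bristles down in the brush pot. Round grey bristle head 36 mm in diameter from 0 to 40 mm with a flat underside (it is rigid), steel wire stem 5 mm thick, white round handle 22 mm in diameter from 113 to 175 mm; grip the handle from above about 148 mm up. Mass 55 to 115 g. Origin: centre of the underside of the bristles; z runs along the stem to the handle.
- beaker: loose clear glass beaker, empty, 64 mm outside diameter at the rim, 83 mm tall, inside at least 54 mm wide, its inner floor 3 mm above its underside; mass about 150 g. It stands in a fixed low round black holder (96 mm base plate, 78 mm ring 22 mm high) whose floor lies 6 mm above the bench, so its rim is 89 mm above the bench. Not the empty beaker at the back of the bench. Origin: centre of its underside, z up.
- brush_stand: fixed open round dark grey pot with a steel foot plate 84 mm in diameter, where the brush stands at first and must stand at the end: 64 mm outside, 56 mm inside diameter, rim 50 mm above the bench, inner floor 6 mm above the bench. Origin: centre of its underside on the bench, z up. Pot and beaker may be either way round, left or right.
- screw_tub: bystander: loose low open clear tub with small screws in it, 67 mm in diameter, 36 mm tall, standing on the bench. Origin: centre of its underside.
There are look-alikes about, which are no part of the job. Of the things that look like the brush, the larger one is meant. Leave any red look-alike of the beaker alone.

How it is judged:
By the outcome, as a careful person would: the job done as asked, in the order asked, and still so for the second after the job is handed in, with the robot touching nothing.
It also fails if it takes over 51 s, if anything falls off the work surface, if the arm or the gripper's body presses on something with over 40 N, if the wrist force passes 120 N, or if a joint passes its speed limit or range.

## Robot

A 6-joint arm with a two-finger parallel gripper is mounted at the origin on a cart in front of the work surface, level with it; the furniture and walls round the work are solid. World frame = base frame: x ahead of the robot, y to its left, z up, the work surface at z = 0. Lengths are in m, angles in rad, forces in N, time in s.
With the tool pointing down it reaches from about 0.35 to 0.975 m from the base axis. Payload 4.9 kg.
Tool frame: the origin (TCP) lies on the centre line of the jaws, within the pads' length; the fingertips stand 8 mm ahead of it and the grasp point (between the pads) lies 11 mm behind it; z points along the fingers, y is the direction in which the jaws open and shut (so a half turn about z gives the same grasp; the last joint's range is limited). The gripper opens to 85 mm and grips with 20 to 120 N. Pads are 22 mm wide; open, the fingers measure 114 mm over their backs; the gripper's body (76 mm by 85 mm) begins 54 mm behind the grasp point. The pads swing forward as they close: fully open they stand 13 mm farther back than shut.
Start: joints at [1.084, 0.053, 1.613, -0, 1.476, -0.119], TCP at [0.225, 0.583, 0.239] pointing down, gripper open.
Joint ranges: [-3.01, 3.01], [-1.01, 2.22], [0.06, 2.58], [-1.02, 4.17], [0.09, 2.62], [-3.14, 3.14]. Speed limits (rad/s): [2.57, 2.57, 3.14, 3.14, 3.14, 3.14].

## Interface

Orientations are given as a rotation vector (axis times angle).
In Python, from station import get_obs, get_image, calibration, finish_job gives the robot as it stands. The module is installed in compiled form; this text tells all that it offers.
- The arm moves only by the shell command python3 -m jog 'ROWS' [FORCE]. ROWS is JSON, a list of rows, each a list of 7 numbers: the shift along the tool's x, y, z in cm, then the turn, a rotation vector about the tool's x, y, z in rad, then the closure in counts, from 0 (fully open) to 255 (shut). In form: [[dx, dy, dz, ax, ay, az, jaw], ...]. A call has 1 to 8 rows; each row is the pose to reach, as a shift and turn from the pose measured when the call began, along the tool's axes at that moment; what a row does not reach only later rows make up. A row lasts 1/12 s, in which the tool goes at most 41.7 mm and 7.16 degrees, less where a joint would pass 70% of its speed; a pose out of reach is approached as far as the arm can. A call with a gripper value outside its range is refused whole. The fingers move at their own pace and stop on an object; FORCE is the grip in N (left out, the last holds). Time passes only in rows, so rows that repeat a pose let the fingers close. It gives the time, the measured TCP pose, the force and the opening at its end, in the units of the state.
- get_obs(): the state, without advancing time (a new reading comes with each control period).
- get_image(name): name is "scene" or "side" or "wrist"; returns the picture (400x640x3 uint8, red, green, blue); there is no depth.
- calibration(name): a dict with "vfov" (degrees; the focal length in pixels is half the picture's height over the tangent of half this angle, whatever the lens; pixels are square), "cx", "cy" (the principal point, pixels), "R" (3x3) and "t" (3): a world point X has camera coordinates R X + t. Camera axes: x right, y down, z forward; pixel columns grow to the right and rows downward; lengths in m; the calibration is good to about 2 mm. The wrist camera is an equidistant fisheye: a pixel r from the principal point sees the ray r / f radians off the axis. A picture is of the moment at which its call begins: read the wrist's pose just before it. calibration takes no time and is no camera call; for the wrist camera it gives the pose at the moment of the call.
- finish_job(): hands the job in, once; it reports no verdict.
The state is a dict: "t": time; "q": joint angles; "dq": joint speeds; "effort": joint torques, N m; "tool_pos": TCP position; "tool_rot": TCP orientation; "contact_force": force on the tool from outside, world axes, zero at the start; "wrist_torque": the same for the moment, N m; "opening": finger opening in m.
Only numpy, scipy, OpenCV 4.12 (cv2) and the standard library are available. Lean on these libraries where they do the work, as an engineer would, in place of code of your own. Each camera call takes 0.05 s, during which the arm holds its last target. There are 200 camera calls.

## Working session

There is one attempt and no reset: what is moved stays moved. The work goes in short steps, Python scripts to look and compute and a shell command to move; the robot and the scene stay as the last step left them, time stands still between calls to the robot, and variables do not carry over. Pictures are saved under pics/ and viewed, about 8 in all and at most 12, crops included, and the job is handed in when it is done.

```bash
mkdir -p pics; cat > h.py <<'E'
import numpy as np, cv2
from scipy.spatial.transform import Rotation as Rn
from station import *
def ray(name,u,v,c=None):
    c=c or calibration(name); R=np.array(c["R"]);t=np.array(c["t"])
    f=200/np.tan(np.radians(c["vfov"])/2); x=(u-c["cx"])/f;y=(v-c["cy"])/f
    if name=="wrist":
        r=np.hypot(x,y); d=np.array([0,0,1.]) if r<1e-9 else np.array([x/r*np.sin(r),y/r*np.sin(r),np.cos(r)])
    else: d=np.array([x,y,1.]); d/=np.linalg.norm(d)
    return -R.T@t, R.T@d
def plane(name,u,v,z,c=None):
    o,d=ray(name,u,v,c); return o+d*(z-o[2])/d[2]
def cross(*rs):
    A=sum(np.eye(3)-np.outer(d,d) for o,d in rs);b=sum((np.eye(3)-np.outer(d,d))@o for o,d in rs);return np.linalg.solve(A,b)
def pix(name,X,c=None):
    c=c or calibration(name);f=200/np.tan(np.radians(c["vfov"])/2)
    p=np.array(c["R"])@X+np.array(c["t"])
    if name=="wrist":
        r=np.hypot(*p[:2]);s=np.arctan2(r,p[2])/r*f
    else: s=f/p[2]
    return np.array([c["cx"]+s*p[0],c["cy"]+s*p[1]])
def togo(X):
    o=get_obs();R=Rn.from_rotvec(o["tool_rot"]);return R.inv().apply(np.array(X)-o["tool_pos"])*100
def save(name,fn,box=None,k=1):
    im=get_image(name)[:,:,::-1];cv2.imwrite(f"pics/raw_{fn}.png",im)
    if box: im=im[box[1]:box[3],box[0]:box[2]]
    if k!=1: im=cv2.resize(im,None,fx=k,fy=k,interpolation=cv2.INTER_CUBIC)
    cv2.imwrite(f"pics/{fn}.png",im);return im
E
python3 - <<'E'
from h import *
np.set_printoptions(precision=3,suppress=True)
o=get_obs();print(o)
for n in("scene","side","wrist"):
    c=calibration(n);print(n,c["vfov"],c["cx"],c["cy"],-np.array(c["R"]).T@c["t"])
save("scene","s0");save("side","d0")
E
```

```text
{'t': 0.0, 'q': array([ 1.084,  0.053,  1.614, -0.   ,  1.476, -0.119]), 'dq': array([-0.   ,  0.001,  0.   ,  0.002, -0.002, -0.   ]), 'effort': array([  0.   , -39.367, -37.018,   0.   ,   0.007,  -0.   ]), 'tool_pos': array([0.224, 0.583, 0.238]), 'tool_rot': array([-0.574, -3.088,  0.003]), 'contact_force': array([-0.384, -0.694, -0.045]), 'wrist_torque': array([0.056, 0.066, 0.005]), 'opening': 0.08536364580414692}
scene 54.49778331229152 320.33652783147625 204.24416246600921 [ 0.069 -0.427  0.431]
side 45.191959322434045 312.45456084623675 203.6810916188909 [0.28  0.985 0.77 ]
wrist 65.70646984690485 321.38773999882983 190.5410637188257 [0.156 0.61  0.371]
```

View pics/s0.png

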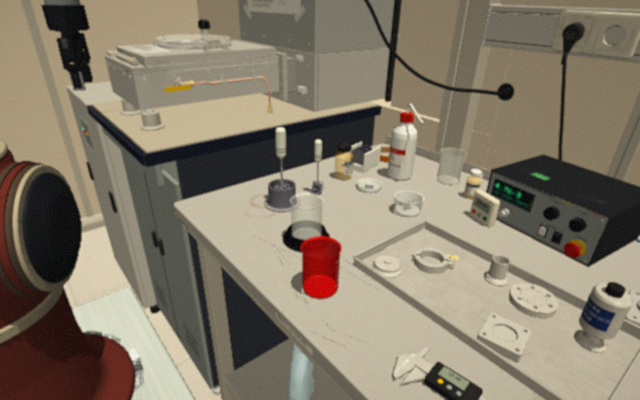

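View pics/d0.png

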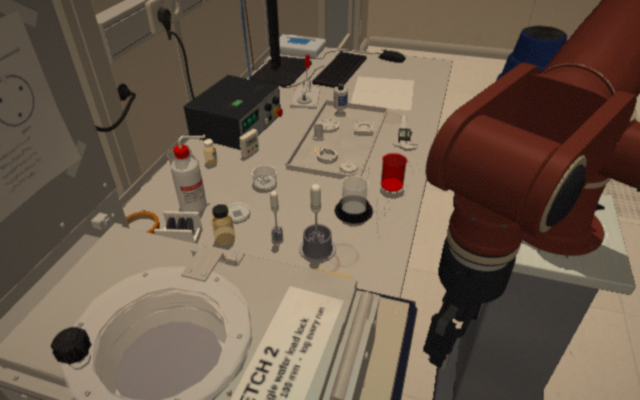

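Candidates, scene / side pixels:
- **Brush:** large at (281,142) / (316,195), in the dark pot at (281,195) / (317,243). The smaller look-alike is at (318,150) / (275,200).
- **Beaker:** clear one in the black holder at (306,215) / (354,195). Look-alikes are the red one at (320,265) / (394,172) and the empty one at the back at (451,165).
- **Tub:** (408,204) / (264,178).

I choose the large brush and the clear beaker in the black holder, and check both in a close crop.

```bash
python3 - <<'E'
import cv2,numpy as np
a=cv2.imread("pics/raw_s0.png")[115:265,245:345];b=cv2.imread("pics/raw_d0.png")[165:275,250:415]
a=cv2.resize(a,None,fx=4,fy=4,interpolation=cv2.INTER_CUBIC)[:600];b=cv2.resize(b,None,fx=2.4,fy=2.4,interpolation=cv2.INTER_CUBIC)
c=np.zeros((600,800,3),np.uint8);c[:a.shape[0],:400]=a;c[:b.shape[0],402:402+b.shape[1]]=b[:,:398]
cv2.imwrite("pics/crop1.png",c)
# white handles: masks
for n,box in(("s0",(265,115,300,165)),("d0",(303,178,328,215))):
    im=cv2.imread(f"pics/raw_{n}.png");x0,y0,x1,y1=box;s=im[y0:y1,x0:x1].astype(int)
    for y in range(0,y1-y0,3):print(n,y+y0,s[y].min(1).tolist())
E
```

```text
s0 115 [150, 150, 151, 154, 151, 148, 150, 145, 145, 148, 150, 146, 149, 150, 143, 151, 149, 148, 149, 148, 146, 153, 149, 151, 153, 151, 153, 151, 150, 148, 151, 147, 147, 151, 149]
s0 118 [150, 151, 149, 151, 146, 148, 153, 150, 152, 146, 148, 148, 148, 153, 152, 146, 153, 153, 149, 149, 149, 150, 154, 149, 148, 145, 147, 151, 149, 147, 148, 155, 152, 151, 150]
s0 121 [149, 152, 154, 147, 152, 150, 148, 151, 153, 147, 146, 148, 150, 155, 148, 151, 152, 151, 149, 149, 147, 150, 149, 146, 145, 146, 139, 139, 140, 133, 130, 121, 114, 104, 102]
s0 124 [152, 151, 152, 148, 146, 152, 148, 146, 147, 148, 145, 138, 140, 138, 136, 129, 124, 119, 110, 100, 103, 90, 82, 73, 68, 60, 54, 47, 37, 32, 24, 24, 20, 18, 11]
s0 127 [135, 130, 120, 113, 104, 102, 94, 85, 71, 70, 70, 92, 126, 142, 148, 151, 143, 141, 114, 74, 29, 13, 14, 22, 14, 12, 15, 16, 15, 17, 13, 10, 18, 20, 20]
s0 130 [33, 24, 14, 16, 18, 14, 16, 18, 15, 40, 91, 148, 175, 196, 201, 207, 206, 208, 192, 166, 96, 45, 18, 16, 17, 11, 15, 23, 13, 14, 24, 15, 18, 16, 14]
s0 133 [10, 25, 11, 21, 20, 19, 15, 24, 15, 31, 64, 102, 122, 13
[... 2591 characters left out ...]
 85, 82, 83, 86, 88, 86, 87, 84, 83, 90, 118, 125, 126, 125, 125, 125, 125]
d0 202 [125, 126, 127, 125, 124, 126, 121, 106, 83, 81, 85, 87, 86, 87, 87, 81, 81, 88, 112, 125, 124, 125, 127, 127, 127]
d0 205 [126, 125, 124, 127, 124, 125, 120, 98, 73, 71, 79, 81, 83, 86, 83, 75, 71, 80, 110, 123, 126, 126, 125, 125, 126]
d0 208 [126, 125, 126, 126, 126, 125, 122, 108, 83, 73, 73, 73, 75, 73, 74, 75, 76, 87, 114, 125, 124, 125, 125, 126, 126]
d0 211 [126, 125, 127, 126, 126, 125, 126, 123, 116, 99, 87, 88, 84, 85, 85, 89, 105, 119, 124, 126, 125, 125, 126, 125, 127]
d0 214 [126, 125, 128, 126, 125, 125, 126, 125, 126, 125, 124, 115, 81, 77, 100, 121, 126, 125, 125, 126, 127, 126, 127, 127, 126]
```

View pics/crop1.png

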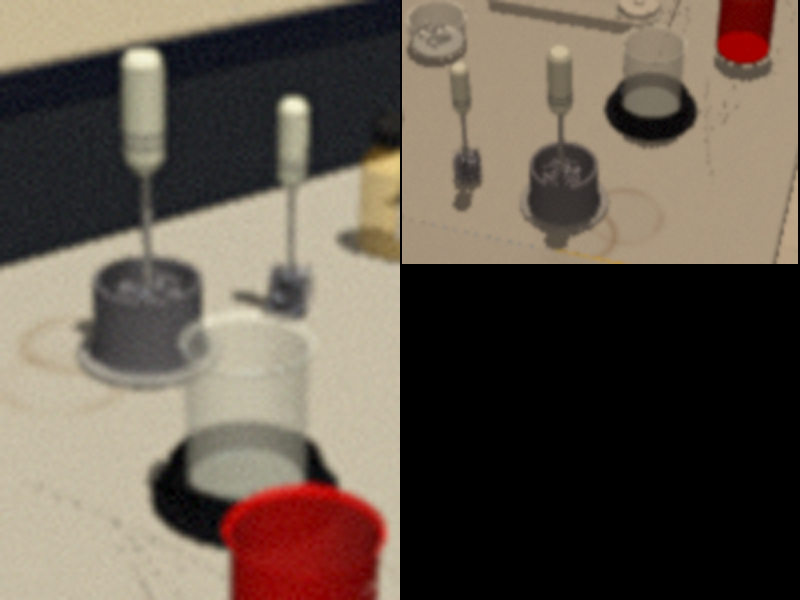

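The crop confirms the choice: the large brush in its dark pot, the clear beaker in the black holder, and the smaller brush standing apart. Next I triangulate.

```bash
python3 - <<'E'
from h import *
np.set_printoptions(precision=4,suppress=True)
S=lambda u,v:ray("scene",u,v);D=lambda u,v:ray("side",u,v)
for n,a,b in(("top",(280.3,126.5),(315,182.5)),("mid",(280.8,142),(315.3,197.5)),("bot",(281.2,157.5),(315.5,212.3))):
    print(n,cross(S(*a),D(*b)))
for n,a,b,z in(("pot",(282,185.3),(317.3,233.8),.05),("beaker",(306.75,200.5),(355.2,182.5),.089),("tub",(408,198),(264,172),.036),("small",(318,142),(275,193),.1),("red",(321,247),(395,158),.089)):
    print(n,plane("scene",*a,z),plane("side",*b,z),cross(S(*a),D(*b)))
o=get_obs();print(Rn.from_rotvec(o["tool_rot"]).as_matrix())
print(togo([0.5,0.25,0.3]))
E
```

```text
top [0.5157 0.2425 0.1852]
mid [0.5159 0.2445 0.1492]
bot [0.5161 0.2466 0.1119]
pot [0.5103 0.2365 0.05  ] [0.512  0.2466 0.05  ] [0.5137 0.2424 0.0464]
beaker [0.4649 0.0858 0.089 ] [0.4655 0.0916 0.089 ] [0.4665 0.0886 0.087 ]
tub [0.7144 0.0392 0.036 ] [0.7204 0.0443 0.036 ] [0.7205 0.0428 0.0336]
small [0.6703 0.3063 0.1   ] [0.6274 0.1955 0.1   ] [0.6106 0.2338 0.1326]
red [ 0.3888 -0.0492  0.089 ] [ 0.3935 -0.0365  0.089 ] [ 0.394  -0.0436  0.084 ]
[[-0.9331  0.3595 -0.0009]
 [ 0.3595  0.9331 -0.0016]
 [ 0.0002 -0.0018 -1.    ]]
[-37.6726 -21.1507  -6.1516]
```

```bash
python3 - <<'E'
from h import *
np.set_printoptions(precision=2,suppress=True)
print(togo([0.31,0.38,0.29]),togo([0.47,0.26,0.29]))
E
```

```text
[-15.27 -15.85  -5.16] [-34.51 -21.29  -5.15]
```

```bash
python3 -m jog '[[-3,-3,-3,0,0,0,0],[-6,-6,-5,0,0,0,0],[-9,-9,-5,0,0,0,0],[-12,-12,-5,0,0,0,0],[-15,-15,-5,0,0,0,0],[-18,-16,-5,0,0,0,0],[-22,-17.5,-5,0,0,0,0],[-26,-19,-5,0,0,0,0]]'
python3 -m jog '[[-3,-1,0,0,0,0,0],[-6,-2,0,0,0,0,0],[-8.5,-2.5,0,0,0,0,0],[-8.5,-2.5,0,0,0,0,0]]'
python3 - <<'E'
from h import *
np.set_printoptions(precision=4,suppress=True)
o=get_obs();print(o["t"],o["tool_pos"],o["tool_rot"],o["dq"])
print(pix("wrist",np.array([.516,.244,.181])),pix("wrist",np.array([.513,.242,.05])),pix("wrist",np.array([.4665,.0886,.089])))
save("wrist","w1")
E
```

```text
t: 0.77
tool_pos: [0.3941, 0.3148, 0.2883]
tool_rot: [-0.574, -3.088, 0.002]
contact_force: [1.1, 0.4, 0.3]
opening: 0.0854
t: 1.1
tool_pos: [0.4671, 0.2581, 0.2876]
tool_rot: [-0.582, -3.087, 0.005]
contact_force: [0.2, 0.1, 0.5]
opening: 0.0852
1.1 [0.4671 0.2581 0.2876] [-0.5816 -3.0872  0.0047] [ 0.0621 -0.0255  0.0249  0.043   0.0337  0.0468]
[326.589  247.8997] [322.9855 198.277 ] [192.54   217.2987]
```

View pics/w1.png

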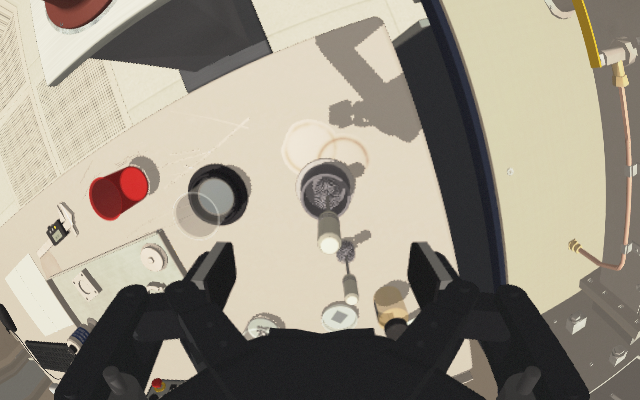

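Wrist view: brush handle top at (330,244), pot about (325,188), beaker rim about (198,214), holder (218,194), red beaker (120,192), small brush at (350,298) outside the jaws' sweep. Now I refine the positions.

```bash
python3 - <<'E'
from h import *
np.set_printoptions(precision=4,suppress=True)
im=cv2.imread("pics/raw_w1.png");hsv=cv2.cvtColor(im,cv2.COLOR_BGR2HSV)
g=cv2.cvtColor(im,cv2.COLOR_BGR2GRAY)
# handle top: row/col profiles
print("row244",g[244,312:348].tolist());print("col330",g[225:262,330].tolist())
# holder: dark blob (black) -> base plate
m=(g<60).astype(np.uint8);m[:,:170]=0;m[240:]=0;m[:,270:]=0
n,l,s,c=cv2.connectedComponentsWithStats(m);i=1+s[1:,4].argmax();print("holder",s[i],c[i])
b=im[140:260,160:380];cv2.imwrite("pics/w1c.png",cv2.resize(b,None,fx=3.6,fy=3.6,interpolation=cv2.INTER_CUBIC))
E
```

```text
row244 [216, 215, 216, 215, 214, 193, 203, 211, 224, 238, 241, 240, 240, 241, 241, 240, 240, 240, 240, 239, 240, 239, 240, 239, 239, 236, 219, 170, 169, 125, 90, 83, 82, 75, 80, 84]
col330 [123, 122, 123, 122, 124, 123, 122, 144, 173, 187, 188, 179, 216, 235, 239, 240, 240, 240, 240, 240, 239, 239, 239, 239, 240, 240, 240, 239, 231, 209, 215, 215, 216, 216, 216, 215, 217]
holder [ 188  165   60   60 1123] [225.5227 188.1069]
```

View pics/w1c.png

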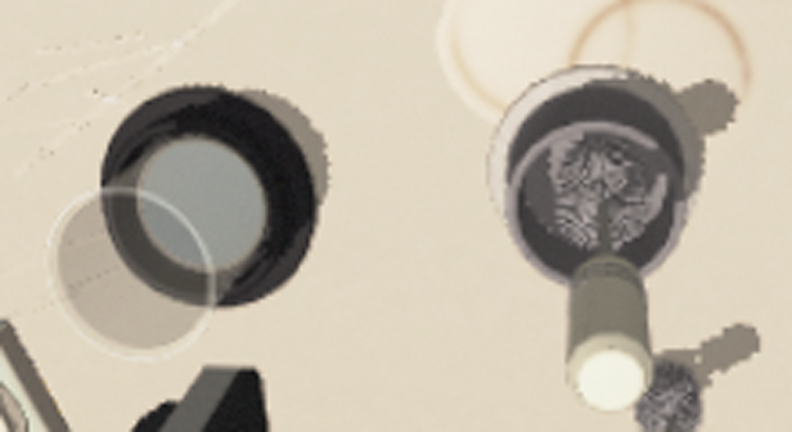

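```bash
python3 - <<'E'
from h import *
np.set_printoptions(precision=4,suppress=True)
for n,u,v,z in(("handletop",329.4,245,.181),("handle bot",160+608/3.6,140+258/3.6,.119),("head",328.6,193.3,.046),("potrim",325.9,196.7,.05),("beakrim",196.4,216.1,.089),("beakfloor",216.1,196.7,.009),("holder",160+210/3.6,140+196/3.6,.004)):
    print(n,plane("wrist",u,v,z))
print(pix("scene",np.array([.52,.244,.181])),pix("side",np.array([.52,.244,.181])))
print(togo([.518,.245,.2]),togo([.518,.245,.143]))
E
```

```text
handletop [0.5125 0.2488 0.181 ]
handle bot [0.5058 0.2521 0.119 ]
head [0.5087 0.2522 0.046 ]
potrim [0.5105 0.2478 0.05  ]
beakrim [0.4653 0.096  0.089 ]
beakfloor [0.4657 0.0948 0.009 ]
holder [0.4647 0.0974 0.004 ]
[282.2601 127.3188] [313.3392 184.9004]
[-5.4254  0.577   8.7481] [-5.4321  0.5918 14.448 ]
```

```bash
python3 -m jog '[[-3,0.3,3,0,0,0,0],[-5.2,0.8,6,0,0,0,0],[-5.2,0.8,7.5,0,0,0,0],[-5.2,0.8,7.5,0,0,0,0],[-5.2,0.8,7.5,0,0,0,0]]'
python3 - <<'E'
from h import *
np.set_printoptions(precision=4,suppress=True)
o=get_obs();print(o["tool_pos"],o["dq"])
c=calibration("wrist");np.save("w2.npy",c,allow_pickle=True);print(pix("wrist",np.array([.514,.246,.181]),c),pix("wrist",np.array([.4655,.093,.089]),c))
save("wrist","w2",(120,100,480,370),2.2)
E
```

```text
t: 1.57
tool_pos: [0.5153, 0.2484, 0.2112]
tool_rot: [-0.577, -3.083, 0.005]
contact_force: [0.3, 0.2, -0.6]
opening: 0.0857
[0.5153 0.2484 0.2112] [ 0.0043 -0.0372 -0.0441 -0.0022 -0.0044 -0.0011]
[316.04   230.4187] [152.7862 196.9056]
```

View pics/w2.png

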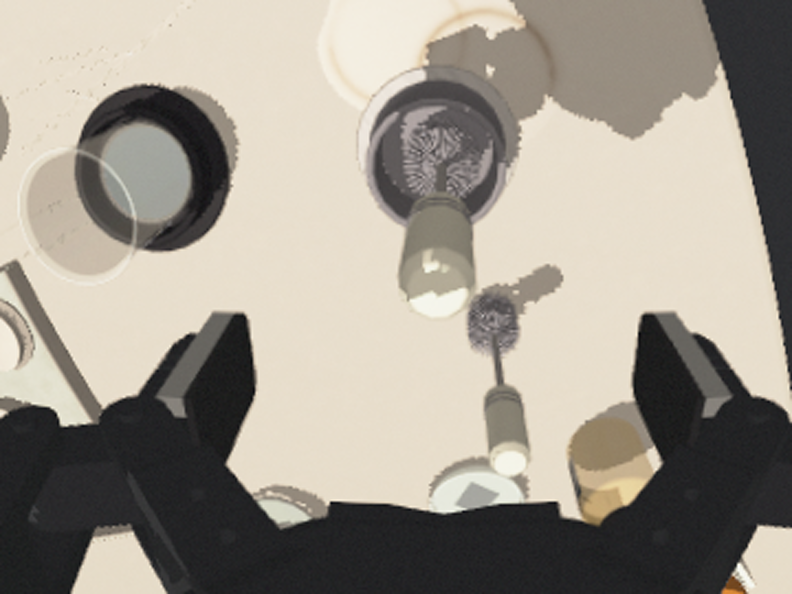

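```bash
python3 - <<'E'
from h import *
np.set_printoptions(precision=4,suppress=True)
c=np.load("w2.npy",allow_pickle=True).item()
f=lambda u,v,z:plane("wrist",120+u/2.2,100+v/2.2,z,c)
print("handle",f(437,286,.181),"bot",f(439,197,.119),"pot",f(440,160,.05),"beaker",f(77,217,.089),f(146,173,.009))
print(togo([.5135,.248,.143]))
E
```

```text
handle [0.5143 0.2475 0.181 ] bot [0.5087 0.2495 0.119 ] pot [0.5115 0.2481 0.05  ] beaker [0.468  0.0945 0.089 ] [0.4682 0.093  0.009 ]
[ 0.2141 -0.1512  7.0189]
```

```bash
python3 -m jog '[[0.2,-0.1,2.5,0,0,0,0],[0.2,-0.1,5,0,0,0,0],[0.2,-0.1,6.8,0,0,0,0],[0.2,-0.1,6.8,0,0,0,0],[0.2,-0.1,6.8,0,0,0,0],[0.2,-0.1,6.8,0,0,0,0]]' 50
python3 -m jog '[[0,0,0,0,0,0,255],[0,0,0,0,0,0,255],[0,0,0,0,0,0,255],[0,0,0,0,0,0,255],[0,0,0,0,0,0,255],[0,0,0,0,0,0,255],[0,0,0,0,0,0,255],[0,0,0,0,0,0,255]]' 50
python3 -m jog '[[0,0,0,0,0,0,255],[0,0,0,0,0,0,255],[0,0,0,0,0,0,255],[0,0,0,0,0,0,255]]' 50
```

```text
t: 2.12
tool_pos: [0.5149, 0.2493, 0.1482]
tool_rot: [0.576, 3.086, 0.0]
contact_force: [0.7, -0.1, -0.0]
opening: 0.0853
t: 2.78
tool_pos: [0.5151, 0.2491, 0.1485]
tool_rot: [0.576, 3.086, -0.0]
contact_force: [-0.8, -1.6, 2.9]
opening: 0.0207
t: 3.12
tool_pos: [0.5151, 0.2491, 0.1485]
tool_rot: [0.576, 3.086, -0.0]
contact_force: [-0.5, -0.0, 1.2]
opening: 0.0211
```

```bash
python3 -m jog '[[0,0,-2,0,0,0,255],[0,0,-4.5,0,0,0,255],[0,0,-7.5,0,0,0,255],[0,0,-10,0,0,0,255],[0,0,-11.5,0,0,0,255],[0,0,-11.5,0,0,0,255],[0,0,-11.5,0,0,0,255]]'
python3 - <<'E'
from h import *
np.set_printoptions(precision=4,suppress=True)
o=get_obs();print(o["t"],o["tool_pos"],o["tool_rot"],o["opening"],o["contact_force"])
R=Rn.from_rotvec(o["tool_rot"])
b=o["tool_pos"]+R.apply([0,0,.1425]);print("bottom if straight",b,pix("scene",b),pix("side",b))
A=save("scene","s2",(220,40,380,240));B=save("side","d2",(230,90,390,290))
cv2.imwrite("pics/lift.png",cv2.resize(np.hstack([A,B]),None,fx=2.5,fy=2.5,interpolation=cv2.INTER_CUBIC))
print(togo([.4667,.0938,.262]))
E
```

```text
t: 3.7
tool_pos: [0.515, 0.2494, 0.2637]
tool_rot: [0.576, 3.085, 0.001]
contact_force: [0.5, 0.5, -0.7]
opening: 0.0207
3.7 [0.515  0.2494 0.2637] [0.5757 3.0848 0.0011] 0.020668282253016902 [ 0.4724  0.5279 -0.6889]
bottom if straight [0.5155 0.2494 0.1212] [279.8592 153.5035] [315.001  209.5003]
[ -1.1934 -16.1714  -0.0647]
```

View pics/lift.png

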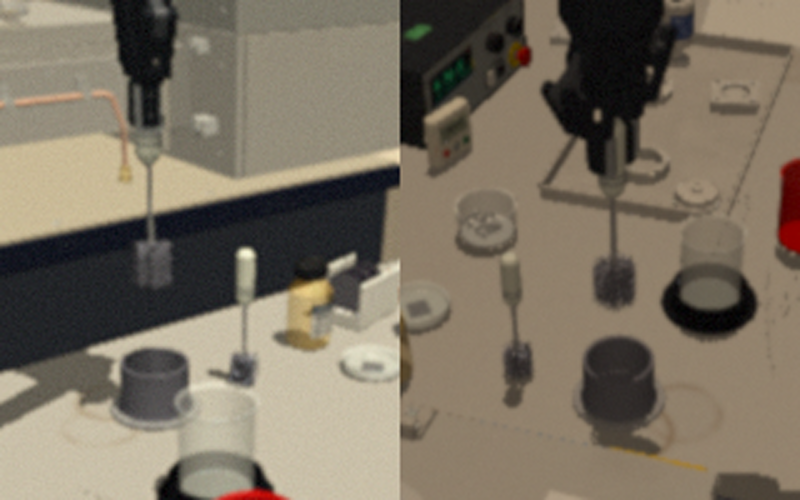

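The brush is held straight: its underside at (281,153) scene and (315,210) side is within about 1 px of the prediction. Next I carry it over the beaker.

```bash
python3 -m jog '[[-0.1,-2,0,0,0,0,255],[-0.4,-5,0,0,0,0,255],[-0.6,-8.5,0,0,0,0,255],[-0.9,-12,0,0,0,0,255],[-1.1,-15,0,0,0,0,255],[-1.2,-16.2,0,0,0,0,255],[-1.2,-16.2,0,0,0,0,255],[-1.2,-16.2,0,0,0,0,255]]'
python3 - <<'E'
from h import *
np.set_printoptions(precision=4,suppress=True)
o=get_obs();print(o["t"],o["tool_pos"],o["tool_rot"],o["opening"],o["contact_force"],o["dq"])
R=Rn.from_rotvec(o["tool_rot"])
b=o["tool_pos"]+R.apply([0,0,.1425]);print("bottom",b,pix("scene",b),pix("side",b))
A=save("scene","s3",(260,120,360,250));B=save("side","d3",(305,120,405,250))
cv2.imwrite("pics/over.png",cv2.resize(np.hstack([A,B]),None,fx=4,fy=4,interpolation=cv2.INTER_CUBIC))
E
```

```text
t: 4.47
tool_pos: [0.4663, 0.0936, 0.26]
tool_rot: [-0.578, -3.086, 0.002]
contact_force: [0.5, -0.1, 0.4]
opening: 0.0209
4.4667 [0.4663 0.0936 0.26  ] [-0.5779 -3.0856  0.0019] 0.02091480905536324 [ 0.5161 -0.1208  0.4159] [ 0.0274  0.0129 -0.0219 -0.0006  0.0001 -0.001 ]
bottom [0.466  0.0935 0.1175] [304.7994 185.2941] [355.3323 173.0619]
```

View pics/over.png

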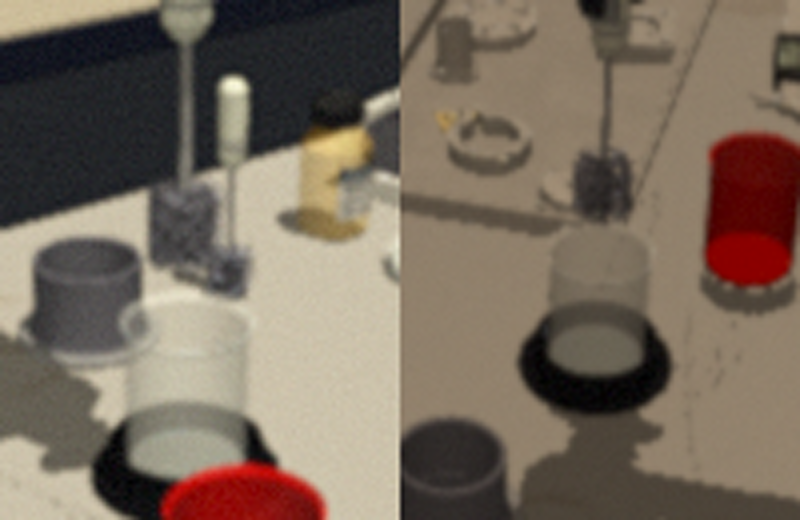

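The brush is centred over the rim in the side view (600 against 600). In the scene view it sits about 1.5 px left, so I correct by 2 mm while descending.

```bash
python3 -m jog '[[0.05,-0.2,1,0,0,0,255],[0.05,-0.2,2.5,0,0,0,255],[0.05,-0.2,4.5,0,0,0,255],[0.05,-0.2,6.5,0,0,0,255],[0.05,-0.2,8.5,0,0,0,255],[0.05,-0.2,9.5,0,0,0,255],[0.05,-0.2,9.8,0,0,0,255],[0.05,-0.2,9.8,0,0,0,255]]'
python3 -c "
from h import *
o=get_obs();print(o['tool_pos'],o['contact_force'],o['wrist_torque'],o['dq'],togo([.4668,.0916,.1505]))"
```

```text
t: 5.23
tool_pos: [0.4647, 0.0931, 0.1614]
tool_rot: [-0.573, -3.085, 0.003]
contact_force: [-0.1, 0.6, -0.5]
opening: 0.0208
[0.46473057 0.09306043 0.1614177 ] [-0.07633607  0.58879948 -0.51951527] [-0.08603944  0.00324089 -0.03673113] [-0.00522726 -0.02155998 -0.03560966  0.00096625  0.00875129  0.00092802] [-0.24957987 -0.05929111  1.09101302]
```

```bash
python3 -m jog '[[-0.2,-0.1,0.4,0,0,0,255],[-0.2,-0.1,0.8,0,0,0,255],[-0.2,-0.1,1.1,0,0,0,255],[-0.2,-0.1,1.1,0,0,0,255],[-0.2,-0.1,1.1,0,0,0,255]]'
```

```text
t: 5.65
tool_pos: [0.4669, 0.0914, 0.1513]
tool_rot: [-0.574, -3.086, 0.002]
contact_force: [0.3, 0.9, 1.0]
opening: 0.021
```

```bash
python3 -m jog '[[0,0,0.2,0,0,0,255],[0,0,0.3,0,0,0,255],[0,0,0.3,0,0,0,255],[0,0,0.3,0,0,0,255]]'
```

```text
t: 5.98
tool_pos: [0.468, 0.0912, 0.1513]
tool_rot: [0.574, 3.088, -0.002]
contact_force: [-3.4, -1.2, 10.9]
opening: 0.021
```

Bottom reached: 11 N at TCP z = 0.1513, as predicted. Now I draw up about 43 mm, which brings the top of the bristles just to the rim at 0.089.

```bash
python3 -m jog '[[-0.1,0,-1,0,0,0,255],[-0.1,0,-2.5,0,0,0,255],[-0.1,0,-4,0,0,0,255],[-0.1,0,-4.4,0,0,0,255],[-0.1,0,-4.4,0,0,0,255],[-0.1,0,-4.4,0,0,0,255],[-0.1,0,-4.4,0,0,0,255]]'
python3 - <<'E'
from h import *
np.set_printoptions(precision=4,suppress=True)
o=get_obs();print(o["t"],o["tool_pos"],o["opening"],o["contact_force"])
A=save("scene","s4",(260,120,360,250));B=save("side","d4",(305,120,405,250))
cv2.imwrite("pics/rim.png",cv2.resize(np.hstack([A,B]),None,fx=4,fy=4,interpolation=cv2.INTER_CUBIC))
print(togo([.4668,.0914,.1943]),togo([.4668,.0914,.1505]))
E
```

```text
t: 6.57
tool_pos: [0.4683, 0.0909, 0.1941]
tool_rot: [-0.574, -3.087, 0.003]
contact_force: [-0.8, 0.0, 0.4]
opening: 0.021
6.5667 [0.4683 0.0909 0.1941] 0.020980400113782827 [-0.802   0.0235  0.3756]
[ 0.1596 -0.0047 -0.0306] [0.1537 0.0046 4.3494]
```

View pics/rim.png

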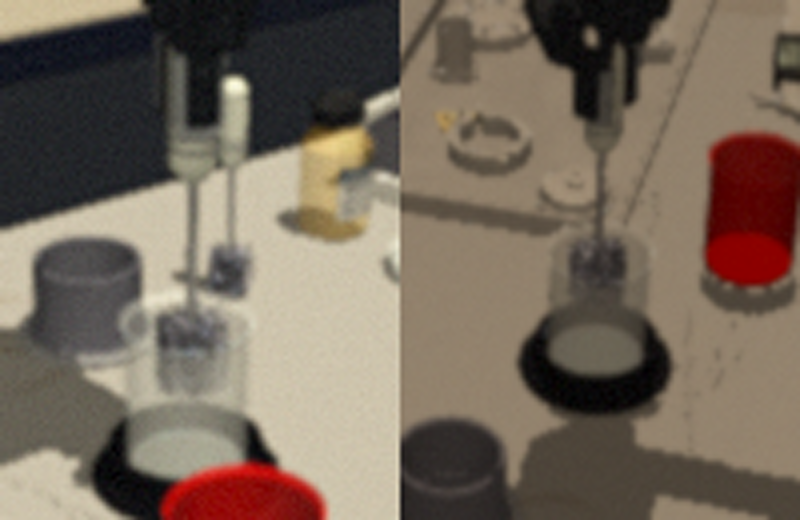

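The bristle top is level with the rim in both views: scene rim centre about (307,201), side (355,181). The beaker is unmoved and the brush centred. Now the second push.

```bash
python3 -m jog '[[0.1,0,1,0,0,0,255],[0.1,0,2.5,0,0,0,255],[0.1,0,3.8,0,0,0,255],[0.1,0,4.3,0,0,0,255],[0.1,0,4.5,0,0,0,255],[0.1,0,4.5,0,0,0,255],[0.1,0,4.5,0,0,0,255]]'
```

```text
t: 7.25
tool_pos: [0.4672, 0.0901, 0.1509]
tool_rot: [-0.573, -3.086, 0.008]
contact_force: [-6.1, -3.2, 14.0]
opening: 0.0212
```

```bash
python3 -m jog '[[0,0.1,-1,0,0,0,255],[0,0.1,-3,0,0,0,255],[0,0.1,-5.5,0,0,0,255],[0,0.1,-8,0,0,0,255],[0,0.1,-10.5,0,0,0,255],[0,0.1,-11.3,0,0,0,255],[0,0.1,-11.3,0,0,0,255],[0,0.1,-11.3,0,0,0,255]]'
python3 -c "
from h import *
print(togo([.513,.248,.262]))"
```

```text
t: 7.92
tool_pos: [0.4678, 0.0916, 0.2628]
tool_rot: [-0.573, -3.085, 0.009]
contact_force: [0.4, -0.1, -1.0]
opening: 0.021
[ 1.39438065 16.22167303 -0.01765763]
```

```bash
python3 -m jog '[[0.1,2,0,0,0,0,255],[0.4,5,0,0,0,0,255],[0.7,8.5,0,0,0,0,255],[1,12,0,0,0,0,255],[1.3,15,0,0,0,0,255],[1.4,16.2,0,0,0,0,255],[1.4,16.2,0,0,0,0,255],[1.4,16.2,0,0,0,0,255]]'
python3 - <<'E'
from h import *
np.set_printoptions(precision=4,suppress=True)
o=get_obs();print(o["t"],o["tool_pos"],o["opening"],o["contact_force"])
A=save("scene","s5",(230,120,330,250));B=save("side","d5",(265,150,365,280))
cv2.imwrite("pics/back.png",cv2.resize(np.hstack([A,B]),None,fx=4,fy=4,interpolation=cv2.INTER_CUBIC))
print(togo([.513,.248,.148]))
E
```

```text
t: 8.58
tool_pos: [0.512, 0.2474, 0.2595]
tool_rot: [-0.571, -3.082, 0.013]
contact_force: [0.5, -0.4, -0.4]
opening: 0.0208
8.5833 [0.512  0.2474 0.2595] 0.020843645916245553 [ 0.5105 -0.4256 -0.3924]
[-0.0568  0.2418 11.2644]
```

View pics/back.png

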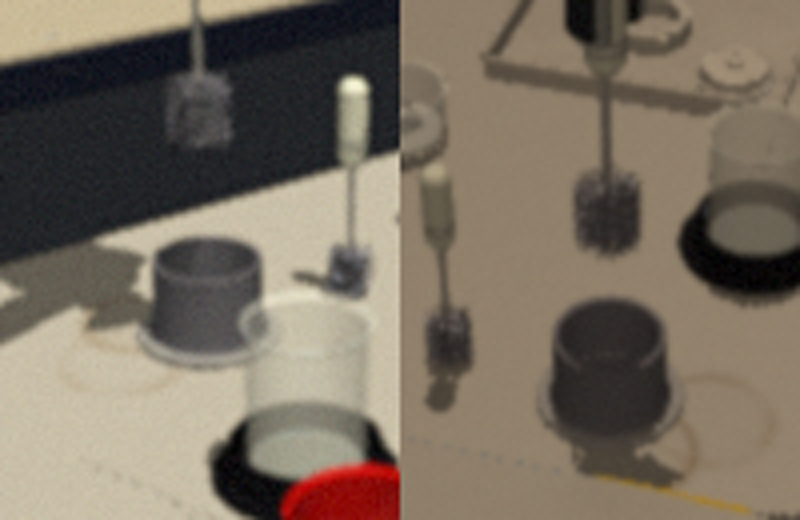

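```bash
python3 -c "
from h import *
o=get_obs();R=Rn.from_rotvec(o['tool_rot']);print(o['tool_pos'],R.as_matrix()[:,2]);z=R.inv().apply([0,0,-1]);print('turn',np.cross([0,0,1],z));print(togo([.5135,.246,.155]))"
```

```text
[0.51233474 0.2466153  0.26066128] [-0.00652397 -0.00591784 -0.99996121]
turn [-0.00786959 -0.00395633  0.        ]
[-0.1726663   0.06769069 10.56532178]
```

Tilt is only about 0.5°, so I correct it while lowering.

```bash
python3 -m jog '[[-0.1,0,1.5,-0.008,-0.004,0,255],[-0.2,0,4,-0.008,-0.004,0,255],[-0.2,0.1,6.5,-0.008,-0.004,0,255],[-0.2,0.1,9,-0.008,-0.004,0,255],[-0.2,0.1,10.3,-0.008,-0.004,0,255],[-0.2,0.1,10.6,-0.008,-0.004,0,255],[-0.2,0.1,10.6,-0.008,-0.004,0,255]]'
python3 -c "
from h import *
o=get_obs();R=Rn.from_rotvec(o['tool_rot']);print(R.as_matrix()[:,2]);print(togo([.5135,.246,.148]))"
```

```text
t: 9.27
tool_pos: [0.5133, 0.2452, 0.1538]
tool_rot: [-0.577, -3.087, 0.001]
contact_force: [-0.2, -1.5, 0.7]
opening: 0.0211
[-1.71910657e-03 -6.09831853e-04 -9.99998336e-01]
[0.01182636 0.0798116  0.58351421]
```

```bash
python3 -m jog '[[0,0.1,0.3,0,0,0,255],[0,0.1,0.55,0,0,0,255],[0,0.1,0.6,0,0,0,255],[0,0.1,0.6,0,0,0,255],[0,0.1,0.6,0,0,0,255]]'
```

```text
t: 9.68
tool_pos: [0.5141, 0.2464, 0.1486]
tool_rot: [-0.577, -3.088, 0.0]
contact_force: [-0.6, 0.5, -0.2]
opening: 0.0202
```

```bash
python3 -m jog '[[0,0,0.1,0,0,0,255],[0,0,0.15,0,0,0,255],[0,0,0.15,0,0,0,255]]'
```

```text
t: 9.93
tool_pos: [0.5146, 0.2466, 0.1481]
tool_rot: [0.576, 3.088, 0.0]
contact_force: [-0.4, -0.1, 3.2]
opening: 0.021
```

The brush touches the pot floor with 3 N. Now I release and retreat straight up.

```bash
python3 -m jog '[[0,0,0,0,0,0,180],[0,0,0,0,0,0,160],[0,0,0,0,0,0,130],[0,0,0,0,0,0,60],[0,0,0,0,0,0,0],[0,0,0,0,0,0,0],[0,0,0,0,0,0,0],[0,0,0,0,0,0,0]]'
python3 -m jog '[[0,0,-1,0,0,0,0],[0,0,-3,0,0,0,0],[0,0,-5.5,0,0,0,0],[0,0,-8.5,0,0,0,0],[0,0,-12,0,0,0,0],[0,0,-15,0,0,0,0],[0,0,-15,0,0,0,0],[0,0,-15,0,0,0,0]]'
python3 - <<'E'
from h import *
np.set_printoptions(precision=4,suppress=True)
A=save("scene","s6",(230,80,430,280));B=save("side","d6",(230,120,430,320))
cv2.imwrite("pics/end.png",cv2.resize(np.hstack([A,B]),None,fx=2,fy=2,interpolation=cv2.INTER_CUBIC))
for a,b,box in(("s0","s6",(380,170,430,220)),("d0","d6",(245,155,285,195)),("s0","s6",(285,185,335,245)),("d0","d6",(330,165,380,225))):
    x=cv2.imread(f"pics/raw_{a}.png")[box[1]:box[3],box[0]:box[2]].astype(int);y=cv2.imread(f"pics/raw_{b}.png")[box[1]:box[3],box[0]:box[2]].astype(int)
    d=np.abs(cv2.GaussianBlur(np.float32(x-y),(3,3),0)).max(2);print(a,b,d.mean(),(d>25).sum())
E
```

```text
t: 10.6
tool_pos: [0.5146, 0.2465, 0.148]
tool_rot: [0.576, 3.088, 0.0]
contact_force: [-0.3, -0.3, -0.0]
opening: 0.0853
t: 11.27
tool_pos: [0.5156, 0.247, 0.3021]
tool_rot: [0.575, 3.082, 0.005]
contact_force: [-0.2, -0.8, -0.1]
opening: 0.0855
s0 s6 1.8761 0
d0 d6 22.523125 56
s0 s6 1.8913333 0
d0 d6 19.3305 195
```

View pics/end.png

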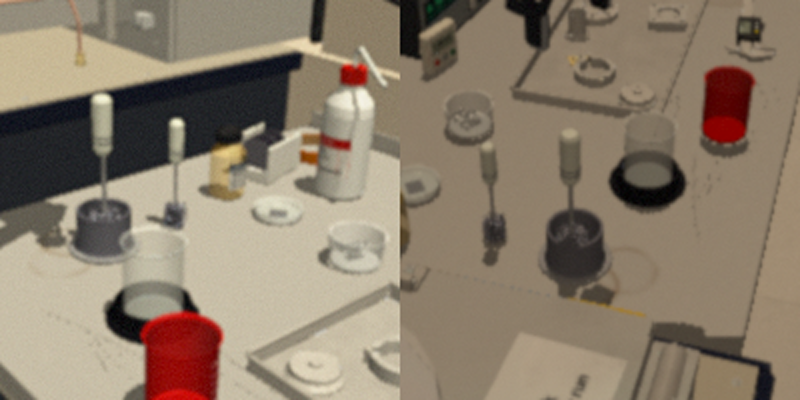

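The brush stands upright in the pot: scene (281,142), side (315,198). The beaker stands in its holder and the tub is unmoved. The side view's difference from the start picture looks like a brightness or shadow change. I hand the job in.

```bash
python3 -c "
from station import *
print(get_obs()['t']);finish_job()"
```

```text
11.3667
the job is handed in; nothing more can be done
```

The job is done and handed in at 11.4 s of the 51 s allowed. I took the large brush by its handle and pushed it to the beaker's floor, with 11 N at the wrist. I drew it up until the top of the bristles was about 3 mm above the rim, then pushed it to the floor again with 14 N. I then lifted it out, set it down in its pot with light contact (3 N), let go and moved straight up 15 cm.

**Last checks:** both cameras show the brush upright in the pot, the beaker standing in its holder, and the tub and look-alikes where they were. The start-to-end comparison of the scene camera showed no change at the beaker or tub.

**One check disagreed:** the side camera's comparison did show differences at the beaker and tub (mean about 20 grey levels). I put this down to brightness and shadow from the arm, because nothing looks moved in the picture, but I did not confirm it by measurement.

**Positions:** the wrist and fixed cameras disagreed by about 3 to 5 mm in y. I allowed for it in the 9 to 10 mm clearances and saw no sign of side contact.

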